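# Box the fired paperweights

## Robot

A 7-joint arm with a two-finger parallel gripper is mounted at the origin on the work surface. World frame = base frame: x ahead of the robot, y to its left, z up, the work surface at z = 0. Lengths are in m, angles in degrees, forces in N, time in s.
With the tool pointing down it reaches from about 0.425 to 0.875 m from the base axis. Payload 8.4 kg.
Tool frame: the origin (TCP) lies midway between the tips of the shut fingers; the grasp point (between the pads) lies grip_depth behind it (grip_depth is the distance from the TCP to the grasp point, in m); z points along the fingers, y is the line along which they close (so a half turn about z gives the same grasp; the last joint's range is limited). The gripper opens to 87 mm and grips with 3 to 60 N. Pads are 19 mm wide; open, the fingers measure 117 mm over their backs; the gripper's body (75 mm by 190 mm) begins 51 mm behind the grasp point.
Start: joints at [57.628, 19.091, 2.286, 83.961, -0.768, 76.965, -3.352], TCP at [0.292, -0.581, 0.223] pointing down, gripper open.
Joint ranges: [-147.57, 147.57], [-21.85, 119.76], [-74.77, 79.35], [14.55, 137.4], [-85.83, 265.84], [4.83, 119.75], [-152.11, 152.11]. Speed limits (degrees/s): [127.2, 127.2, 159.86, 159.86, 180, 180, 180].

## Interface

Orientations are given as [roll, pitch, yaw] about the fixed x, y, z axes, in that order (R = Rz(yaw) Ry(pitch) Rx(roll)).
In Python, from workcell import * gives the robot as it stands.
- The arm moves only by the tool play_rows, never from a script. Its argument "rows" is one flat list of numbers, 7 for each row, row after row: the shift along the tool's x, y, z in cm, then the turn, a rotation vector about the tool's x, y, z in degrees, then the opening in per cent of the stroke, from 0 (shut) to 100 (fully open). A call has 1 to 5 rows; each row shifts and turns the commanded pose from where the row before left it, along the tool's axes as they then stand; what a row does not reach is not made up. A row lasts 1/12 s, in which the tool goes at most 41.7 mm and 7.16 degrees, less where a joint would pass 70% of its speed; a pose out of reach is approached as far as the arm can. A call is refused whole if a number of a shift passes 4.17 or a number of a turn 7.16, either way. A call with a gripper value outside its range is refused whole. The fingers move at their own pace and stop on an object; "squeeze" is the grip in N (left out, the last holds). Time passes only in rows, so rows that do not move let the fingers close. It gives the time, the measured TCP pose, the force, the opening and the grip force at its end, in the units of the state.
- get_state(): the state, without advancing time (a new reading comes with each control period).
- camera(name): name is "side" or "top" or "wrist"; returns (picture, depth): 420x560x3 uint8, red, green, blue; 420x560 float32, m along the optical axis (not along the pixel's ray), 0 where there is no reading.
- camera_info(name): a dict with "camera_matrix" (3x3 intrinsics, pixels), "R" (3x3) and "t" (3): a world point X has camera coordinates R X + t. Camera axes: x right, y down, z forward; pixel columns grow to the right and rows downward; lengths in m; the calibration is good to about 2 mm. A picture is of the moment at which its call begins: read the wrist's pose just before it. camera_info takes no time and is no camera call; for the wrist camera it gives the pose at the moment of the call.
- job_done(): hands the job in; it is judged then, once.
Trained networks look in the newest picture that a camera, given by its name, has taken for a name from the list of things; names that differ only in an ending like _2 or _b are one class to them, and where a whole thing is asked for, a point or a joint stands for the part that bears it (a point fixed in the world has none). Each returns a list of dicts, best first, with "conf" (0 to 1); they miss things now and then, are a little off and sometimes report something else, mostly with a low value. They report only what shows in the picture. A call takes as long as a camera call. They do not tell look-alikes from the thing itself.
- boxes_of(thing, camera): "at" ([x, y, z] in m, in world coordinates, good to about 4 mm: the middle of the surface that is visible of it).
- outline_of(thing, camera): "mask" (420x560 bool, what is visible of it).
- landmark_of(thing, camera): "at" ([x, y, z] in m, in world coordinates, good to about 4 mm: a listed point, or the origin of a listed thing).
The state is a dict: "t": time; "joint_pos": joint angles; "joint_velocities": joint speeds; "tau": joint torques, N m; "tcp_pos": TCP position; "eef_rot": TCP orientation; "contact_force": force on the tool from outside, world axes, zero at the start; "moment": the same for the moment, N m; "grip_width": opening from 0.0 (shut) to 1.0 (fully open); "grasp_force": force on a finger pad.
Only numpy, scipy, OpenCV 4.12 (cv2) and the standard library are available. Lean on these libraries where they do the work, as an engineer would, in place of code of your own. Each camera call takes 0.05 s, during which the arm holds its last target. There are 200 camera calls.

## Task

Take the criss-cross stack of four fired-clay paperweights apart and lay each one in the open wooden box base made for its length, flat on the floor of the base, inside the rim, and released. They are brittle: set each one down, never let it drop, do not tip any over, and leave the tea bowl and the cup where they stand.

Things in the scene. Friction and masses are not known exactly. Their poses are not given: they have to be found in the camera images.
- weight_long: Longest of four dark brown fired-clay paperweights, a bar 210 x 44 x 30 mm, about 0.61 kg; a blank square seal marks one end (either way round will do). Origin: centre of its underside; x along its length, z up. Starts in the stack's lower layer, on a pale kiln shelf 15 mm thick, about 46 mm clear of the other lower bar; both upper bars lie across it.
- weight_midlong: Second longest of four dark brown fired-clay paperweights, a bar 180 x 44 x 30 mm, about 0.52 kg; a blank square seal marks one end (either way round will do). Origin: centre of its underside; x along its length, z up. Starts in the stack's lower layer, on a pale kiln shelf 15 mm thick, about 46 mm clear of the other lower bar; both upper bars lie across it.
- weight_midshort: Third longest of four dark brown fired-clay paperweights, a bar 150 x 44 x 30 mm, about 0.43 kg; a blank square seal marks one end (either way round will do). Origin: centre of its underside; x along its length, z up. Starts in the stack's upper layer, across both lower bars, about 46 mm clear of the other upper bar.
- weight_short: Shortest of four dark brown fired-clay paperweights, a bar 120 x 44 x 30 mm, about 0.35 kg; a blank square seal marks one end (either way round will do). Origin: centre of its underside; x along its length, z up. Starts in the stack's upper layer, across both lower bars, about 46 mm clear of the other upper bar.
- box_long: Low open base of the pale wooden box for the longest paperweight, fixed on the bench: 242 x 76 mm outside, 230 x 64 mm inside; inner floor 7 mm, rim 15 mm above the bench, so a bar in it stands 22 mm proud of the rim. Origin: centre of its underside; x along its length, z up. Two bases lie either side of the stack, in any order.
- box_midlong: Low open base of the pale wooden box for the second longest paperweight, fixed on the bench: 212 x 76 mm outside, 200 x 64 mm inside; inner floor 7 mm, rim 15 mm above the bench, so a bar in it stands 22 mm proud of the rim. Origin: centre of its underside; x along its length, z up. Two bases lie either side of the stack, in any order.
- box_midshort: Low open base of the pale wooden box for the third longest paperweight, fixed on the bench: 182 x 76 mm outside, 170 x 64 mm inside; inner floor 7 mm, rim 15 mm above the bench, so a bar in it stands 22 mm proud of the rim. Origin: centre of its underside; x along its length, z up. Two bases lie either side of the stack, in any order.
- box_short: Low open base of the pale wooden box for the shortest paperweight, fixed on the bench: 152 x 76 mm outside, 140 x 64 mm inside; inner floor 7 mm, rim 15 mm above the bench, so a bar in it stands 22 mm proud of the rim. Origin: centre of its underside; x along its length, z up. Two bases lie either side of the stack, in any order.
- tea_bowl: Bystander, stays put: loose pale glazed bowl, 120 mm across, 72 mm high, standing beside the boxes on the robot's left. Origin: centre of its underside, z up.
- tea_cup: Bystander, stays put: loose pale glazed cup, 72 mm across, 76 mm high, standing beyond the stack. Origin: centre of its underside, z up.
There are look-alikes about, which are no part of the job. What is shaped like the box_midshort but purple or yellow is not meant.

How it is judged:
By the outcome, as a careful person would: the job done as asked, in the order asked, and still so for the second after the job is handed in, with the robot touching nothing.
It also fails if it takes over 115 s, if anything falls off the work surface, if the arm or the gripper's body presses on something with over 40 N, if the wrist force passes 120 N, or if a joint passes its speed limit or range.

## Working session

There is one attempt and no reset: what is moved stays moved. The work goes in short steps, Python scripts to look and compute and a tool call to move; the robot and the scene stay as the last step left them, time stands still between calls to the robot, and variables do not carry over. Pictures are saved under pics/ and viewed, at most 14 in all, crops included, and the job is handed in when it is done.

Besides the shell and the picture viewer there is one more tool, called in YAML: its name, and indented under it one key for each argument. play_rows: Moves the arm, as the interface text tells. Its arguments: {"type":"object","properties":{"rows":{"type":"array"},"squeeze":{"type":"number"}},"required":["rows"]}

```bash
mkdir -p pics; ls
python3 - <<'E'
from workcell import *
import cv2
s=get_state();print(s)
for n in("top","side"):
    p,d=camera(n);cv2.imwrite(f"pics/{n}0.png",p[:,:,::-1])
    i=camera_info(n);print(n,i)
E
```

```text
pics
{'t': 0.0, 'joint_pos': array([57.62783075, 19.13057802,  2.28347074, 84.0124089 , -0.76702786,
       76.96640236, -3.35279834]), 'joint_velocities': array([ 0.03006175, -0.00632565,  0.02019428, -0.00997976, -0.00017888,
       -0.03847001, -0.0054979 ]), 'tau': array([-3.40407805e-04, -6.56372452e+01,  1.33509044e+00, -4.03809285e+01,
       -5.97566343e-02,  4.50623583e-02,  2.00895311e-04]), 'tcp_pos': array([ 0.29170049, -0.58032552,  0.22166081]), 'eef_rot': array([-1.79906069e+02,  6.69083851e-03,  2.66876689e+01]), 'contact_force': array([ 0.41652843, -0.57066907,  0.33591884]), 'moment': array([ 0.0017513 ,  0.02641199, -0.02854592]), 'grasp_force': 0.0, 'grip_width': 0.9976846783067475}
top {'camera_matrix': array([[457.27452181,   0.        , 282.66030971],
       [  0.        , 457.27452181, 205.90534407],
       [  0.        ,   0.        ,   1.        ]]), 'R': array([[-9.06365532e-03, -9.99958809e-01, -4.80386270e-04],
       [-9.94017406e-01,  9.06209216e-03, -1.08845187e-01],
       [ 1.08845057e-01, -5.09022944e-04, -9.94058597e-01]]), 't': array([0.09490567, 0.53255415, 1.43110615])}
side {'camera_matrix': array([[431.57155952,   0.        , 273.4003133 ],
       [  0.        , 431.57155952, 213.13656106],
       [  0.        ,   0.        ,   1.        ]]), 'R': array([[-0.8934822 , -0.44909074,  0.00265909],
       [-0.31899328,  0.63045859, -0.70764769],
       [ 0.31612158, -0.63311884, -0.70656046]]), 't': array([0.54382792, 0.13936302, 1.27014414])}
```

View pics/top0.png

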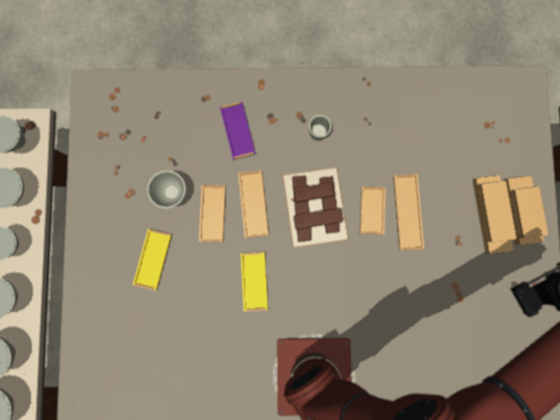

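View pics/side0.png

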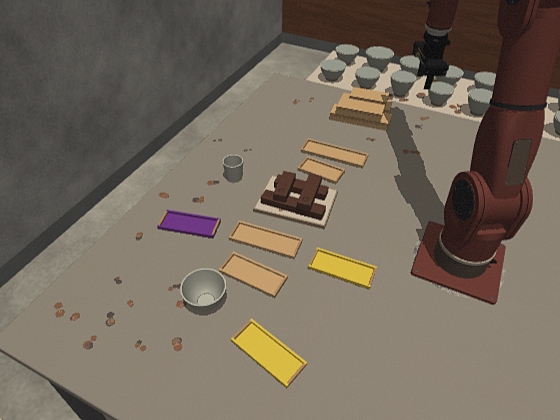

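```bash
cat > h.py <<'E'
from workcell import *
import cv2, numpy as np
def world(name,d):
    i=camera_info(name);K=i["camera_matrix"];v,u=np.mgrid[:420,:560]
    c=np.stack([(u-K[0,2])/K[0,0]*d,(v-K[1,2])/K[1,1]*d,d],-1)
    return (c-i["t"])@i["R"]
def rect(P):
    (c,(w,h),a)=cv2.minAreaRect((P[:,:2]*1000).astype(np.float32))
    if w<h: w,h,a=h,w,a+90
    return np.round([c[0],c[1],w,h,(a+90)%180-90],1)
E
python3 - <<'E'
from h import *
import workcell
print([n for n in dir(workcell) if n[0]!='_'], globals().get('grip_depth'))
p,d=camera("top");W=world("top",d)
for n in ["weight_long","weight_midlong","weight_midshort","weight_short","box_long","box_midlong","box_midshort","box_short","tea_bowl","tea_cup"]:
    for o in outline_of(n,"top")[:3]:
        m=o["mask"]&(d>0)
        if m.sum()<20: continue
        P=W[m];v,u=np.nonzero(m);z=np.median(P[:,2]);Q=P[abs(P[:,2]-z)<.02]
        print(n,round(o["conf"],2),"px",int(u.mean()),int(v.mean()),rect(Q),"z",np.round(np.percentile(P[:,2],[5,50,95]),3),np.median(p[m],0))
E
```

```text
['IKError', 'boxes_of', 'camera', 'camera_info', 'get_state', 'grip_depth', 'job_done', 'landmark_of', 'outline_of'] 0.0187
weight_long 0.6 px 301 208 [527.3  30.7 206.5  41.4   4.8] z [0.041 0.046 0.05 ] [104.   72.5  58. ]
weight_midlong 0.97 px 329 206 [536.5 -56.1 177.4  42.2   5.2] z [0.04  0.045 0.05 ] [102.  71.  57.]
weight_midshort 0.88 px 317 217 [489.5 -17.9 150.6  43.5 -80.7] z [0.071 0.076 0.081] [105.  73.  59.]
weight_short 0.7 px 313 191 [574.2  -5.3 120.   44.6 -80.5] z [0.062 0.075 0.08 ] [101.  70.  56.]
weight_short 0.31 px 372 209 [ 520.3 -198.6  152.1   77.1   -3.8] z [0.003 0.009 0.018] [224. 184. 125.]
box_long 0.63 px 408 211 [ 518.  -318.1  254.5   91.1    3.7] z [0.001 0.009 0.018] [222. 182. 123.]
box_midlong 0.64 px 252 203 [544.7 188.6 216.3  82.6   6.3] z [0.002 0.008 0.018] [225. 186. 127.]
box_midshort 0.94 px 253 280 [297.3 184.4 182.4  76.3   3.1] z [0.002 0.009 0.018] [228. 219.  64.]
box_midshort 0.88 px 211 212 [519.3 319.5 186.5  77.6  -2.7] z [0.003 0.009 0.018] [225. 187. 127.]
box_midshort 0.55 px 151 259 [369.1 510.6 183.5  83.3 -15.9] z [0.002 0.009 0.018] [228. 215.  60.]
box_short 0.88 px 372 209 [ 522.8 -201.6  157.2   83.5   -3.4] z [0.002 0.009 0.018] [223. 184. 125.]
tea_bowl 0.76 px 165 188 [588.9 456.1  97.8  97.6 -44.2] z [0.005 0.032 0.074] [142. 142. 126.]
tea_cup 0.91 px 318 126 [781.9 -27.9  63.   58.  -22.3] z [0.002 0.035 0.077] [134. 134. 120.]
```

```bash
cat >> h.py <<'E'
def plane(name,uv,z):
    i=camera_info(name);K=i["camera_matrix"]
    r=np.c_[uv,np.ones(len(uv))]@np.linalg.inv(K).T@i["R"]; o=-i["t"]@i["R"]
    return o+r*((z-o[2])/r[:,2])[:,None]
def fit(name,m,z):
    v,u=np.nonzero(m);P=plane(name,np.c_[u,v],z);Q=P[:,:2];c=Q.mean(0);w,V=np.linalg.eigh(np.cov((Q-c).T))
    a=np.degrees(np.arctan2(V[1,1],V[0,1]));a=(a+90)%180-90
    return "mom",np.round(c*1000,1),np.round(np.sqrt(12*w[::-1])*1000,0),round(a,1),"rect",rect(P)
E
python3 - <<'E'
from h import *
p,d=camera("top")
q=p.astype(int);m=((q[...,0]-q[...,2]>60)&(q[...,0]-q[...,1]<90)&(q[...,0]>150)&(q[...,1]>110)).astype(np.uint8)
m=cv2.morphologyEx(m,cv2.MORPH_OPEN,np.ones((3,3)));m=cv2.morphologyEx(m,cv2.MORPH_CLOSE,np.ones((7,7)))
n,l,s,c=cv2.connectedComponentsWithStats(m)
for k in range(1,n):
    if s[k,4]>300: print(np.round(c[k]),fit("top",l==k,.013),np.median(p[l==k],0))
for n,z in [("weight_long",.045),("weight_midlong",.045),("weight_midshort",.075),("weight_short",.075)]:
    o=outline_of(n,"top")[0]; print(n,fit("top",o["mask"],z))
cv2.imwrite("pics/crop1.png",cv2.resize(p[90:320,120:440,::-1],None,fx=2.5,fy=2.5,interpolation=cv2.INTER_CUBIC))
E
```

```text
[253. 204.] ('mom', array([543. , 186.7]), array([213.,  78.]), np.float64(5.8), 'rect', array([544.1, 186.6, 213.4,  77.7,   5.7])) [225. 186. 127.]
[409. 212.] ('mom', array([ 513. , -315.6]), array([243.,  78.]), np.float64(2.8), 'rect', array([ 513.7, -315.6,  242.5,   77.8,    2.8])) [222. 182. 123.]
[511. 208.] ('mom', array([ 522.7, -648. ]), array([211., 197.]), np.float64(-6.3), 'rect', array([ 514.2, -651.4,  240.5,  197.1,    6.8])) [218. 176. 117.]
[212. 213.] ('mom', array([514.3, 319.3]), array([183.,  78.]), np.float64(-2.1), 'rect', array([514.8, 319.1, 182.6,  78.2,  -2.3])) [225. 186. 127.]
[373. 210.] ('mom', array([ 518.6, -199.8]), array([153.,  78.]), np.float64(-3.8), 'rect', array([ 519.5, -199.7,  152.8,   77.6,   -3.4])) [223. 184. 125.]
[151. 259.] ('mom', array([367.8, 510.6]), array([183.,  80.]), np.float64(-14.0), 'rect', array([367.9, 510.5, 183.9,  79.9, -14.3])) [228. 215.  60.]
[254. 281.] ('mom', array([295.9, 184.2]), array([183.,  80.]), np.float64(3.1), 'rect', array([296.1, 184.1, 182.8,  79.7,   3.1])) [228. 219.  64.]
weight_long ('mom', array([513.6,  32. ]), array([230.,  39.]), np.float64(3.7), 'rect', array([525.7,  32.2, 203.7,  43.7,   4.8]))Traceback (most recent call last):
  File "<stdin>", line 9, in <module>
IndexError: list index out of range
```

Run:
```python
from h import *
p,d=camera("top")
for n,z in [("weight_midlong",.045),("weight_midshort",.075),("weight_short",.075)]:
    for o in outline_of(n,"top")[:1]: print(n,fit("top",o["mask"],z))
cv2.imwrite("pics/crop1.png",cv2.resize(p[90:320,120:440,::-1],None,fx=2.5,fy=2.5,interpolation=cv2.INTER_CUBIC))
```

```text
weight_midlong ('mom', array([530.2, -57.4]), array([199.,  44.]), np.float64(4.6), 'rect', array([536.8, -55.8, 179.9,  45.6,   5.6]))
weight_midshort ('mom', array([488.8, -15.3]), array([144.,  45.]), np.float64(-81.4), 'rect', array([488.4, -16.4, 147.1,  47.6, -82.7]))
weight_short ('mom', array([572.7,  -5. ]), array([120.,  46.]), np.float64(-80.4), 'rect', array([573. ,  -4.8, 120.8,  46.9, -80.5]))
```

View pics/crop1.png

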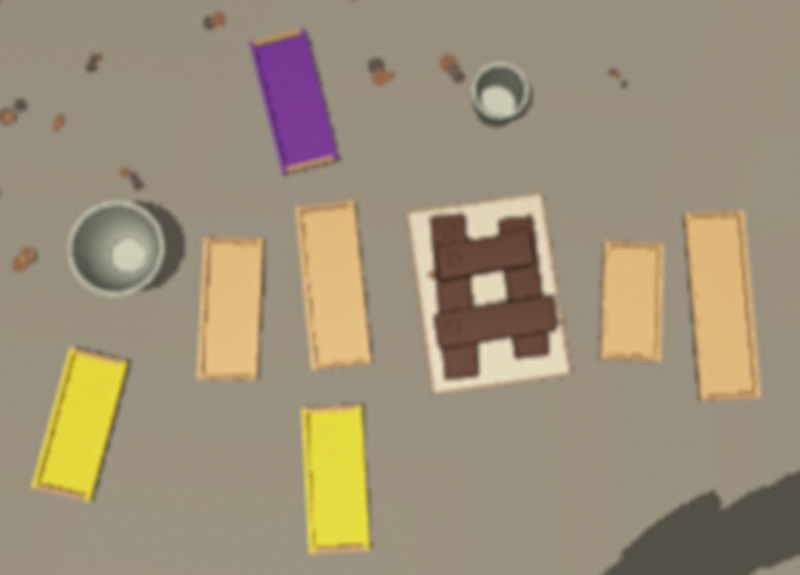

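Candidates for box_midshort in the top picture are purple (237,130), yellow (151,259), yellow (254,281) and pale wood (212,213). The pale one at (212,213) fits: it measures 183 x 78 mm and isn't purple or yellow, and the crop confirms this. The stack is at about (316,207), with the short bar upper and far, and the midshort bar upper and near.

play_rows:
  rows: [3.18, -2.42, 0, 0, 0, 0, 90, 3.18, -2.42, 0, 0, 0, 0, 90, 3.18, -2.42, 0, 0, 0, 0, 90, 3.18, -2.42, 0, 0, 0, 0, 90, 3.18, -2.42, 0, 0, 0, 0, 90]
  squeeze: 30

```text
t: 1.42
tcp_pos: [0.3801, -0.3995, 0.2227]
eef_rot: [180.0, -0.0, 26.7]
contact_force: [1.3, -0.5, -0.0]
grip_width: 0.901
grasp_force: 0.0
```

play_rows:
  rows: [3.18, -2.42, 0, 0, 0, 0, 90, 3.18, -2.42, 0, 0, 0, 0, 90, 3.18, -2.42, 0, 0, 0, 0, 90, 3.18, -2.42, 0, 0, 0, 0, 90, 3.18, -2.42, 0, 0, 0, 0, 90]

```text
t: 1.83
tcp_pos: [0.4679, -0.2199, 0.2229]
eef_rot: [180.0, -0.0, 26.7]
contact_force: [1.3, -0.5, 0.3]
grip_width: 0.903
grasp_force: 0.0
```

play_rows:
  rows: [3.18, -2.42, 0, 0, 0, 0, 90, 3.18, -2.42, 0, 0, 0, 0, 90, 3.18, -2.42, 0, 0, 0, 0, 90, 3.18, -2.42, 0, 0, 0, 0, 90, 3.18, -2.42, 0, 0, 0, 0, 90]

```text
t: 2.25
tcp_pos: [0.5556, -0.0404, 0.2229]
eef_rot: [180.0, -0.0, 26.7]
contact_force: [1.2, 0.5, -0.2]
grip_width: 0.897
grasp_force: 0.0
```

play_rows:
  rows: [3.18, -2.42, 0, 0, 0, 0, 90, 0, 0, 0, 0, 0, -7, 90, 0, 0, 0, 0, 0, -7, 90, 0, 0, 0, 0, 0, -7, 90, 0, 0, 0, 0, 0, -7, 90]

```text
t: 2.67
tcp_pos: [0.5727, -0.0059, 0.2225]
eef_rot: [-180.0, -0.0, 55.1]
contact_force: [-0.0, -0.6, -0.3]
grip_width: 0.899
grasp_force: 0.0
```

play_rows:
  rows: [0, 0, 0, 0, 0, -7, 90, 0, 0, 0, 0, 0, -7, 90, 0, 0, 0, 0, 0, -7, 90, 0, 0, 0, 0, 0, -7, 90, 0, 0, 0, 0, 0, -7, 90]

```text
t: 3.08
tcp_pos: [0.5726, -0.0063, 0.2226]
eef_rot: [180.0, 0.0, 90.0]
contact_force: [-1.1, 0.3, -0.6]
grip_width: 0.897
grasp_force: 0.0
```

play_rows:
  rows: [0, 0, 0, 0, 0, -7, 90, 0, 0, 0, 0, 0, -2.8, 90, 0, 0, 0, 0, 0, 0, 90, 0, 0, 0, 0, 0, 0, 90]

```text
t: 3.42
tcp_pos: [0.5726, -0.0064, 0.2226]
eef_rot: [180.0, -0.0, 99.4]
contact_force: [-0.9, -0.2, 0.5]
grip_width: 0.903
grasp_force: 0.0
```

Run:
```python
from h import *
p,d=camera("wrist");W=world("wrist",d)
cv2.imwrite("pics/wrist1.png",p[:,:,::-1])
for n,z in [("weight_midshort",.075),("weight_short",.075)]:
    for o in outline_of(n,"wrist")[:2]: print(n,round(o["conf"],2),fit("wrist",o["mask"],z),np.percentile(W[o["mask"]][:,2],[5,50,95]))
```

```text
weight_midshort 0.63 ('mom', array([489.3,  -3.2]), array([132.,  48.]), np.float64(-80.0), 'rect', array([490.3, -13.5, 145.1,  47.8, -81.7])) [0.06128606 0.07423995 0.07556632]
weight_short 0.66 ('mom', array([5.709e+02, 3.000e-01]), array([118.,  42.]), np.float64(-80.4), 'rect', array([571.6,  -3.1, 119.1,  43.3, -80.1])) [0.07309482 0.07445864 0.07568301]
weight_short 0.42 ('mom', array([541.6, -41.2]), array([172.,  45.]), np.float64(6.3), 'rect', array([537.1, -42. , 162.4,  46.4,   5.8])) [0.02669314 0.04424741 0.04584795]
```

View pics/wrist1.png

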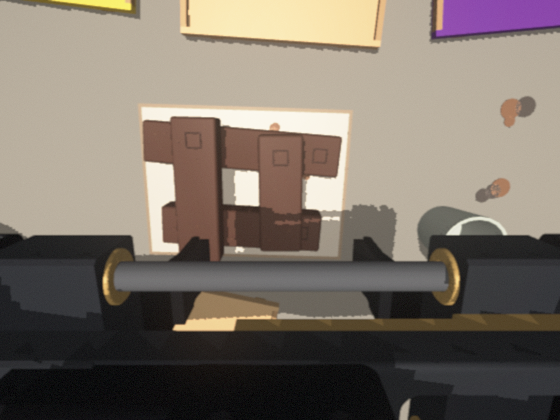

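The wrist picture shows the short bar at about (280,190) and the midshort at (198,190), which agrees with the top view. Next I descend on the short bar.

play_rows:
  rows: [0, 0, 3.5, 0, 0, 0, 90, 0, 0, 3.5, 0, 0, 0, 90, 0, 0, 3.5, 0, 0, 0, 90, 0, 0, 3, 0, 0, 0, 90, 0, 0, 1.5, 0, 0, 0, 90]

```text
t: 3.98
tcp_pos: [0.5704, -0.0064, 0.0687]
eef_rot: [-179.7, -0.1, 99.4]
contact_force: [-0.3, -1.2, -0.7]
grip_width: 0.901
grasp_force: 0.0
```

play_rows:
  rows: [0, 0, 1, 0, 0, 0, 90, 0, 0, 0.5, 0, 0, 0, 90, 0, 0, 0, 0, 0, 0, 90, 0, 0, 0, 0, 0, 0, 45, 0, 0, 0, 0, 0, 0, 45]

```text
t: 4.4
tcp_pos: [0.5736, -0.0062, 0.059]
eef_rot: [179.9, 0.0, 99.5]
contact_force: [-0.1, -0.2, 0.3]
grip_width: 0.818
grasp_force: 0.0
```

play_rows:
  rows: [0, 0, 0, 0, 0, 0, 45, 0, 0, 0, 0, 0, 0, 45, 0, 0, 0, 0, 0, 0, 45, 0, 0, 0, 0, 0, 0, 45, 0, 0, 0, 0, 0, 0, 45]

```text
t: 4.82
tcp_pos: [0.5726, -0.0063, 0.0578]
eef_rot: [-180.0, 0.0, 99.5]
contact_force: [-1.4, -1.6, 3.8]
grip_width: 0.505
grasp_force: 30.0
```

play_rows:
  rows: [0, 0, -0.5, 0, 0, 0, 40, 0, 0, -1.5, 0, 0, 0, 40, 0, 0, -2.5, 0, 0, 0, 40, 0, 0, -2.5, 0, 0, 0, 40, 0, 0, -1, 0, 0, 0, 40]

```text
t: 5.23
tcp_pos: [0.5738, -0.006, 0.1407]
eef_rot: [179.8, 0.0, 99.5]
contact_force: [1.7, 1.2, -3.2]
grip_width: 0.502
grasp_force: 30.0
```

play_rows:
  rows: [-1.5, -0.69, 0, 0, 0, 0, 40, -3.04, -1.39, 0, 0, 0, 0, 40, -3.04, -1.39, 0, 0, 0, 0, 40, -3.04, -1.39, 0, 0, 0, 0, 40, -3.04, -1.39, 0, 0, 0, 0, 40]

```text
t: 5.65
tcp_pos: [0.5325, -0.1526, 0.137]
eef_rot: [-180.0, -0.0, 99.5]
contact_force: [1.4, -0.3, -2.3]
grip_width: 0.498
grasp_force: 30.0
```

play_rows:
  rows: [-3.04, -1.39, 0, 0, 0, 0, 40, -1.54, -0.69, 0, 0, 0, -3.5, 40, 0, 0, 0, 0, 0, -7, 40, 0, 0, 0, 0, 0, -7, 40, 0, 0, 0, 0, 0, -7, 40]

```text
t: 6.07
tcp_pos: [0.5199, -0.2003, 0.1368]
eef_rot: [-180.0, -0.0, 124.3]
contact_force: [0.4, -0.7, -3.6]
grip_width: 0.504
grasp_force: 30.0
```

play_rows:
  rows: [0, 0, 0, 0, 0, -7, 40, 0, 0, 0, 0, 0, -7, 40, 0, 0, 0, 0, 0, -7, 40, 0, 0, 0, 0, 0, -7, 40, 0, 0, 0, 0, 0, -7, 40]

```text
t: 6.48
tcp_pos: [0.5201, -0.1998, 0.1368]
eef_rot: [180.0, -0.1, 159.3]
contact_force: [0.1, -0.1, -2.8]
grip_width: 0.501
grasp_force: 30.0
```

play_rows:
  rows: [0, 0, 0, 0, 0, -7, 40, 0, 0, 0, 0, 0, -7, 40, 0, 0, 0, 0, 0, -3.5, 40, 0, 0, 0, 0, 0, 0, 40, 0, 0, 0, 0, 0, 0, 40]

```text
t: 6.9
tcp_pos: [0.5202, -0.1999, 0.137]
eef_rot: [180.0, -0.0, 176.3]
contact_force: [-0.4, 0.2, -1.9]
grip_width: 0.504
grasp_force: 30.0
```

Run:
```python
from h import *
print(get_state()["tcp_pos"],get_state()["eef_rot"])
p,d=camera("wrist");cv2.imwrite("pics/wrist2.png",p[:,:,::-1])
```

```text
[ 0.52017573 -0.19986659  0.13700824] [ 1.79975815e+02 -4.19043249e-02  1.76343432e+02]
```

View pics/wrist2.png

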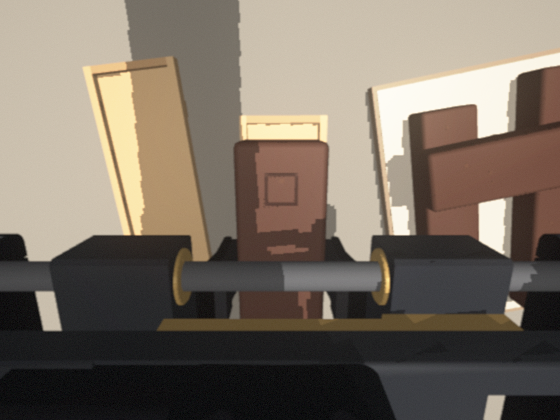

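The picture shows the held short bar (columns 235–328) centred over its box (242–326) and parallel to it. I lower it now.

play_rows:
  rows: [0, 0, 3, 0, 0, 0, 40, 0, 0, 3, 0, 0, 0, 40, 0, 0, 3, 0, 0, 0, 40, 0, 0, 1.2, 0, 0, 0, 40, 0, 0, 0.5, 0, 0, 0, 40]

```text
t: 7.37
tcp_pos: [0.5189, -0.1993, 0.0283]
eef_rot: [179.9, -0.2, 176.4]
contact_force: [-0.5, 0.1, -2.5]
grip_width: 0.504
grasp_force: 30.0
```

play_rows:
  rows: [0, 0, 0.3, 0, 0, 0, 40, 0, 0, 0.3, 0, 0, 0, 40, 0, 0, 0.2, 0, 0, 0, 40, 0, 0, 0.1, 0, 0, 0, 40, 0, 0, 0, 0, 0, 0, 40]

```text
t: 7.78
tcp_pos: [0.521, -0.2001, 0.0223]
eef_rot: [-180.0, 0.1, 176.5]
contact_force: [0.1, -0.6, -2.3]
grip_width: 0.496
grasp_force: 30.0
```

play_rows:
  rows: [0, 0, 0.1, 0, 0, 0, 40, 0, 0, 0, 0, 0, 0, 40, 0, 0, 0, 0, 0, 0, 40]

```text
t: 8.03
tcp_pos: [0.5207, -0.2, 0.0208]
eef_rot: [-180.0, 0.0, 176.5]
contact_force: [0.6, 0.9, -2.3]
grip_width: 0.504
grasp_force: 30.0
```

play_rows:
  rows: [0, 0, 0.1, 0, 0, 0, 40, 0, 0, 0, 0, 0, 0, 40, 0, 0, 0, 0, 0, 0, 40]

```text
t: 8.28
tcp_pos: [0.5207, -0.2, 0.0198]
eef_rot: [-180.0, 0.0, 176.5]
contact_force: [-0.2, 0.8, 0.5]
grip_width: 0.501
grasp_force: 30.0
```

play_rows:
  rows: [0, 0, 0.07, 0, 0, 0, 40, 0, 0, 0, 0, 0, 0, 40, 0, 0, 0, 0, 0, 0, 75, 0, 0, 0, 0, 0, 0, 75, 0, 0, 0, 0, 0, 0, 75]

```text
t: 8.7
tcp_pos: [0.5207, -0.1999, 0.0189]
eef_rot: [180.0, 0.0, 176.5]
contact_force: [0.3, 0.1, 0.9]
grip_width: 0.649
grasp_force: 0.0
```

play_rows:
  rows: [0, 0, 0, 0, 0, 0, 75, 0, 0, -1, 0, 0, 0, 75, 0, 0, -2, 0, 0, 0, 75, 0, 0, -4, 0, 0, 0, 75, 0, 0, -4, 0, 0, 0, 90]

```text
t: 9.12
tcp_pos: [0.5195, -0.1992, 0.1297]
eef_rot: [179.9, -0.1, 176.5]
contact_force: [1.1, -0.9, 0.7]
grip_width: 0.773
grasp_force: 0.0
```

play_rows:
  rows: [0, 0, -2, 0, 0, 0, 90, 0, 0, 0, 0, 0, 7.1, 90, 0, 0, 0, 0, 0, 7.1, 90, 0, 0, 0, 0, 0, 7.1, 90, 0, 0, 0, 0, 0, 7.1, 90]

```text
t: 9.53
tcp_pos: [0.5206, -0.1999, 0.1498]
eef_rot: [180.0, 0.0, 147.7]
contact_force: [-0.2, 0.7, 1.2]
grip_width: 0.894
grasp_force: 0.0
```

play_rows:
  rows: [0, 0, 0, 0, 0, 7.1, 90, 0, 0, 0, 0, 0, 7.1, 90, 0, 0, 0, 0, 0, 7.1, 90, 0, 0, 0, 0, 0, 7.1, 90, 0, 0, 0, 0, 0, 7.1, 90]

```text
t: 9.95
tcp_pos: [0.5206, -0.1997, 0.1496]
eef_rot: [180.0, 0.0, 112.3]
contact_force: [-0.3, -0.4, 0.3]
grip_width: 0.904
grasp_force: 0.0
```

play_rows:
  rows: [0, 0, 0, 0, 0, 7.1, 90, 0, 0, 0, 0, 0, 6.8, 90, 0, 0, 0, 0, 0, 0, 90, 0, 0, 0, 0, 0, 0, 90]

```text
t: 10.28
tcp_pos: [0.5206, -0.1997, 0.1494]
eef_rot: [180.0, 0.0, 98.9]
contact_force: [0.3, 0.3, -0.5]
grip_width: 0.902
grasp_force: 0.0
```

```bash
cat >> h.py <<'E'
def delta(x,y,yaw=None):
    s=get_state();t=s["tcp_pos"];w=np.radians(s["eef_rot"][2]);dx,dy=np.array([x,y])*100-t[:2]*100
    print("tcp",np.round(t,4),"yaw",round(np.degrees(w),1),"tool cm x %.2f y %.2f norm %.1f"%(dx*np.cos(w)+dy*np.sin(w),dx*np.sin(w)-dy*np.cos(w),np.hypot(dx,dy)), "turn" ,None if yaw is None else round((np.degrees(w)-yaw+180)%360-180,1))
E
python3 - <<'E'
from h import *
p,d=camera("top");cv2.imwrite("pics/top2.png",cv2.resize(p[90:320,180:480,::-1],None,fx=2.5,fy=2.5))
for n,z in [("weight_midshort",.075),("weight_short",.037),("weight_long",.045),("weight_midlong",.045)]:
    for o in outline_of(n,"top")[:2]: print(n,round(o["conf"],2),fit("top",o["mask"],z))
delta(.489,-.0155,98.7)
E
```

```text
weight_midshort 0.86 ('mom', array([490.4, -20.8]), array([147.,  46.]), np.float64(-81.0), 'rect', array([490.3, -19.3, 149.8,  48.3, -81.1]))
weight_short 0.94 ('mom', array([ 518. , -192.8]), array([111.,  34.]), np.float64(1.1), 'rect', array([ 520.4, -194.9,  114.8,   34.9,   -1.7]))
weight_long 0.92 ('mom', array([532.6,  32.4]), array([225.,  43.]), np.float64(4.8), 'rect', array([523.9,  31. , 209. ,  45.2,   4.5]))
weight_midlong 0.61 ('mom', array([547.3, -55.1]), array([189.,  46.]), np.float64(7.0), 'rect', array([537. , -56.9, 181.2,  48.5,   6.7]))
tcp [ 0.5205 -0.1999  0.1489] yaw 98.8 tool cm x 18.71 y -0.30 norm 18.7 turn 0.1
```

View pics/top2.png

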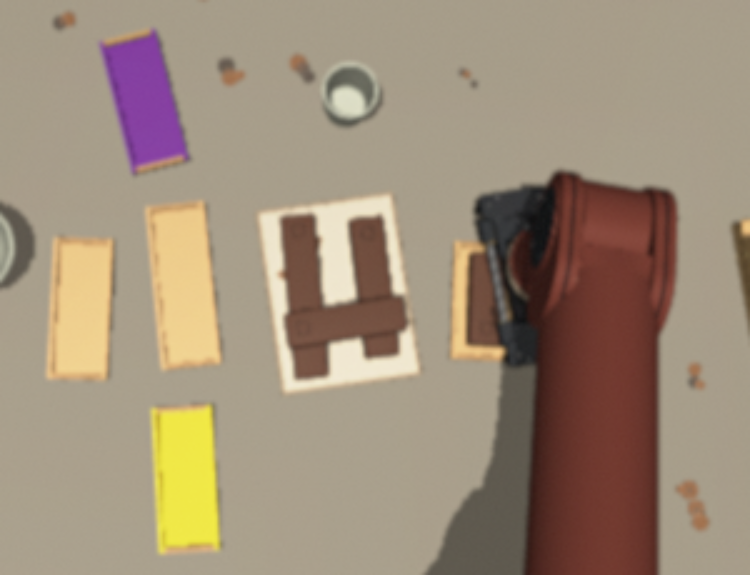

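The short bar lies in its base at crop (485,300), and the midshort is still undisturbed at (345,320). Next I take the midshort.

play_rows:
  rows: [3.08, -0.05, 0, 0, 0, 0, 90, 3.08, -0.05, 0, 0, 0, 0, 90, 3.08, -0.05, 0, 0, 0, 0, 90, 3.08, -0.05, 0, 0, 0, 0, 90, 3.08, -0.05, 0, 0, 0, 0, 90]

```text
t: 10.95
tcp_pos: [0.4943, -0.0468, 0.1489]
eef_rot: [180.0, 0.0, 98.7]
contact_force: [0.3, 0.8, 0.4]
grip_width: 0.899
grasp_force: 0.0
```

play_rows:
  rows: [3.08, -0.05, 0, 0, 0, 0, 90, 0, 0, 0, 0, 0, 0, 90, 0, 0, 2.5, 0, 0, 0, 90, 0, 0, 2.5, 0, 0, 0, 90, 0, 0, 2, 0, 0, 0, 90]

```text
t: 11.37
tcp_pos: [0.4894, -0.0177, 0.0778]
eef_rot: [180.0, 0.0, 98.8]
contact_force: [-0.2, -0.4, -0.4]
grip_width: 0.9
grasp_force: 0.0
```

play_rows:
  rows: [0, 0, 1, 0, 0, 0, 90, 0, 0, 0.8, 0, 0, 0, 90, 0, 0, 0.3, 0, 0, 0, 90, 0, 0, 0, 0, 0, 0, 90, 0, 0, 0, 0, 0, 0, 40]

```text
t: 11.78
tcp_pos: [0.4903, -0.0177, 0.0587]
eef_rot: [179.9, 0.0, 98.7]
contact_force: [-1.2, -0.1, 0.8]
grip_width: 0.872
grasp_force: 0.0
```

play_rows:
  rows: [0, 0, 0, 0, 0, 0, 40, 0, 0, 0, 0, 0, 0, 40, 0, 0, 0, 0, 0, 0, 40, 0, 0, 0, 0, 0, 0, 40, 0, 0, 0, 0, 0, 0, 40]
  squeeze: 35

```text
t: 12.2
tcp_pos: [0.4896, -0.0178, 0.058]
eef_rot: [-180.0, 0.0, 98.7]
contact_force: [-4.9, -1.2, 2.5]
grip_width: 0.529
grasp_force: 1.8
```

play_rows:
  rows: [0, 0, 0, 0, 0, 0, 40, 0, 0, 0, 0, 0, 0, 40]

```text
t: 12.37
tcp_pos: [0.4893, -0.0178, 0.0579]
eef_rot: [-180.0, 0.0, 98.7]
contact_force: [-3.4, -0.9, 5.2]
grip_width: 0.504
grasp_force: 35.0
```

play_rows:
  rows: [0, 0, -0.5, 0, 0, 0, 40, 0, 0, -1.5, 0, 0, 0, 40, 0, 0, -2.5, 0, 0, 0, 40, 0, 0, -2.5, 0, 0, 0, 40, 0, 0, -1, 0, 0, 0, 40]

```text
t: 12.78
tcp_pos: [0.4909, -0.0174, 0.1407]
eef_rot: [179.8, 0.0, 98.7]
contact_force: [0.8, 0.7, -4.3]
grip_width: 0.505
grasp_force: 35.0
```

play_rows:
  rows: [1.83, 0.42, 0, 0, 0, 0, 40, 3.66, 0.84, 0, 0, 0, 0, 40, 3.66, 0.84, 0, 0, 0, 0, 40, 3.66, 0.84, 0, 0, 0, 0, 40, 3.66, 0.84, 0, 0, 0, 0, 40]

```text
t: 13.2
tcp_pos: [0.5018, 0.1523, 0.1373]
eef_rot: [-180.0, 0.0, 98.6]
contact_force: [0.9, -0.0, -4.3]
grip_width: 0.503
grasp_force: 35.0
```

play_rows:
  rows: [3.66, 0.84, 0, 0, 0, 0, 40, 3.66, 0.84, 0, 0, 0, 0, 40, 3.66, 0.84, 0, 0, 0, 0, 40, 3.66, 0.84, 0, 0, 0, 0, 40, 1.83, 0.42, 0, 0, 0, 0, 40]

```text
t: 13.62
tcp_pos: [0.5131, 0.3245, 0.1371]
eef_rot: [-180.0, -0.2, 98.9]
contact_force: [-0.1, 0.3, -2.9]
grip_width: 0.503
grasp_force: 35.0
```

play_rows:
  rows: [0, 0, 0, 0, 0, -4, 40, 0, 0, 0, 0, 0, -7, 40, 0, 0, 0, 0, 0, -7, 40, 0, 0, 0, 0, 0, -7, 40, 0, 0, 0, 0, 0, -7, 40]

```text
t: 14.03
tcp_pos: [0.5143, 0.3192, 0.1368]
eef_rot: [-179.9, -0.0, 131.0]
contact_force: [0.6, -0.3, -5.5]
grip_width: 0.501
grasp_force: 35.0
```

play_rows:
  rows: [0, 0, 0, 0, 0, -7, 40, 0, 0, 0, 0, 0, -7, 40, 0, 0, 0, 0, 0, -7, 40, 0, 0, 0, 0, 0, -7, 40, 0, 0, 0, 0, 0, -7, 40]

```text
t: 14.45
tcp_pos: [0.5144, 0.3191, 0.1369]
eef_rot: [-180.0, -0.1, 166.0]
contact_force: [0.5, 0.1, -4.7]
grip_width: 0.503
grasp_force: 35.0
```

play_rows:
  rows: [0, 0, 0, 0, 0, -7, 40, 0, 0, 0, 0, 0, -5.1, 40, 0, 0, 0, 0, 0, 0, 40, 0, 0, 0, 0, 0, 0, 40]

```text
t: 14.78
tcp_pos: [0.5144, 0.3191, 0.1371]
eef_rot: [-180.0, -0.1, 177.6]
contact_force: [0.4, -0.3, -4.7]
grip_width: 0.502
grasp_force: 35.0
```

Run:
```python
from h import *
delta(.5145,.3192,177.8)
p,d=camera("wrist");cv2.imwrite("pics/wrist3.png",p[:,:,::-1])
```

```text
tcp [0.5144 0.3191 0.1371] yaw 177.6 tool cm x -0.01 y 0.01 norm 0.0 turn -0.2
```

View pics/wrist3.png

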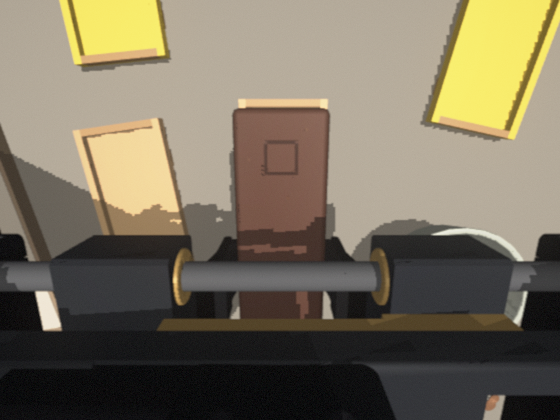

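Run:
```python
from h import *
print(plane("wrist",np.array([[281,109.]]),.154),plane("wrist",np.array([[281,99.]]),.015))
p,d=camera("wrist");W=world("wrist",d);print(W[112:118,281].round(4),W[102:106,281].round(4))
```

```text
[[0.43872119 0.32279332 0.154     ]] [[0.42286474 0.32358023 0.015     ]]
[[0.44   0.3228 0.1534]
 [0.4404 0.3228 0.1528]
 [0.4408 0.3227 0.1539]
 [0.4412 0.3227 0.1529]
 [0.4417 0.3227 0.1542]
 [0.4421 0.3227 0.1531]] [[0.4253 0.3235 0.0147]
 [0.4261 0.3235 0.0148]
 [0.427  0.3234 0.0149]
 [0.4278 0.3234 0.0147]]
```

The box rim is just above the bar at row 100. In world coordinates the bar end is 16 mm inside the box end, so it is centred. I lower it now.

play_rows:
  rows: [0, 0, 3, 0, 0, 0, 40, 0, 0, 3, 0, 0, 0, 40, 0, 0, 3, 0, 0, 0, 40, 0, 0, 1.2, 0, 0, 0, 40, 0, 0, 0.5, 0, 0, 0, 40]

```text
t: 15.3
tcp_pos: [0.5134, 0.3184, 0.0286]
eef_rot: [-179.9, -0.2, 177.7]
contact_force: [-0.8, -0.1, -4.3]
grip_width: 0.502
grasp_force: 35.0
```

play_rows:
  rows: [0, 0, 0.3, 0, 0, 0, 40, 0, 0, 0.3, 0, 0, 0, 40, 0, 0, 0.2, 0, 0, 0, 40, 0, 0, 0, 0, 0, 0, 40, 0, 0, 0, 0, 0, 0, 40]

```text
t: 15.72
tcp_pos: [0.5151, 0.3197, 0.0238]
eef_rot: [180.0, 0.1, 177.8]
contact_force: [-0.0, -0.1, -4.6]
grip_width: 0.503
grasp_force: 35.0
```

play_rows:
  rows: [0, 0, 0.1, 0, 0, 0, 40, 0, 0, 0, 0, 0, 0, 40, 0, 0, 0, 0, 0, 0, 40]

```text
t: 15.97
tcp_pos: [0.5147, 0.3193, 0.0221]
eef_rot: [180.0, 0.0, 177.8]
contact_force: [-0.6, 0.3, -4.8]
grip_width: 0.498
grasp_force: 35.0
```

play_rows:
  rows: [0, 0, 0.1, 0, 0, 0, 40, 0, 0, 0, 0, 0, 0, 40, 0, 0, 0, 0, 0, 0, 40]

```text
t: 16.22
tcp_pos: [0.5146, 0.3193, 0.0208]
eef_rot: [-180.0, -0.0, 177.8]
contact_force: [-1.1, 0.1, -4.9]
grip_width: 0.497
grasp_force: 35.0
```

play_rows:
  rows: [0, 0, 0.07, 0, 0, 0, 40, 0, 0, 0, 0, 0, 0, 40, 0, 0, 0, 0, 0, 0, 40]

```text
t: 16.47
tcp_pos: [0.5146, 0.3194, 0.0202]
eef_rot: [180.0, -0.0, 177.8]
contact_force: [-0.9, 0.8, -4.7]
grip_width: 0.501
grasp_force: 35.0
```

play_rows:
  rows: [0, 0, 0.07, 0, 0, 0, 40, 0, 0, 0, 0, 0, 0, 40, 0, 0, 0, 0, 0, 0, 40]

```text
t: 16.72
tcp_pos: [0.5146, 0.3194, 0.02]
eef_rot: [-180.0, 0.0, 177.8]
contact_force: [-3.5, -3.1, 5.4]
grip_width: 0.504
grasp_force: 35.0
```

play_rows:
  rows: [0, 0, 0, 0, 0, 0, 75, 0, 0, 0, 0, 0, 0, 75, 0, 0, 0, 0, 0, 0, 75, 0, 0, 0, 0, 0, 0, 75, 0, 0, -1, 0, 0, 0, 75]

```text
t: 17.13
tcp_pos: [0.5138, 0.3186, 0.0281]
eef_rot: [-179.9, -0.1, 177.8]
contact_force: [-0.5, 0.5, -0.1]
grip_width: 0.727
grasp_force: 0.0
```

play_rows:
  rows: [0, 0, -2, 0, 0, 0, 75, 0, 0, -4, 0, 0, 0, 75, 0, 0, -4, 0, 0, 0, 80, 0, 0, -2, 0, 0, 0, 80, 0, 0, 0, 0, 0, 0, 80]

```text
t: 17.55
tcp_pos: [0.5164, 0.3217, 0.1557]
eef_rot: [179.8, 0.4, 177.8]
contact_force: [-0.3, 0.7, 0.5]
grip_width: 0.794
grasp_force: 0.0
```

Run:
```python
from h import *
p,d=camera("top")
q=p.astype(int);sub=np.zeros(p.shape[:2],bool);sub[170:250,285:350]=1
m=((q.max(-1)<130)&sub).astype(np.uint8);m=cv2.morphologyEx(m,cv2.MORPH_OPEN,np.ones((3,3)))
n,l,s,c=cv2.connectedComponentsWithStats(m)
for k in range(1,n):
    if s[k,4]>300: print(np.round(c[k]),fit("top",l==k,.045))
delta(.525,.031,-175.3)
```

```text
[301. 209.] ('mom', array([521.5,  31.2]), array([200.,  45.]), np.float64(4.7), 'rect', array([523.1,  33.4, 204. ,  49.7,   4.8]))
[329. 206.] ('mom', array([530. , -56.4]), array([178.,  43.]), np.float64(5.4), 'rect', array([532.7, -55.9, 177.4,  47.6,   6. ]))
[337. 243.] ('mom', array([412. , -78.4]), array([104.,  45.]), np.float64(-75.1), 'rect', array([427.5, -66.9, 100.9,  65.7,  89.5]))
tcp [0.5157 0.3206 0.1529] yaw 177.8 tool cm x -2.04 y -28.91 norm 29.0 turn -6.9
```

play_rows:
  rows: [-0.25, -3.6, 0, 0, 0, 0, 80, -0.25, -3.6, 0, 0, 0, 0, 80, -0.25, -3.6, 0, 0, 0, 0, 80, -0.25, -3.6, 0, 0, 0, 0, 80, -0.25, -3.6, 0, 0, 0, 0, 80]

```text
t: 18.02
tcp_pos: [0.5193, 0.1372, 0.1487]
eef_rot: [-180.0, -0.1, 177.8]
contact_force: [1.3, -0.8, 0.4]
grip_width: 0.8
grasp_force: 0.0
```

play_rows:
  rows: [-0.25, -3.6, 0, 0, 0, 0, 80, -0.25, -3.6, 0, 0, 0, 0, 80, -0.25, -3.6, 0, 0, 0, 0, 80, 0, 0, 0, 0, 0, -7, 80, 0, 0, 0, 0, 0, 0, 80]

```text
t: 18.43
tcp_pos: [0.523, 0.0278, 0.1486]
eef_rot: [-180.0, -0.1, -175.2]
contact_force: [-0.2, 0.1, 0.7]
grip_width: 0.802
grasp_force: 0.0
```

play_rows:
  rows: [0, 0, 0, 0, 0, 0, 80, 0, 0, 0, 0, 0, 0, 80]

```text
t: 18.6
tcp_pos: [0.5231, 0.0321, 0.1493]
eef_rot: [180.0, -0.0, -175.3]
contact_force: [0.3, 0.8, 0.3]
grip_width: 0.802
grasp_force: 0.0
```

Run:
```python
from h import *
delta(.524,.0315,-175.2)
p,d=camera("wrist");cv2.imwrite("pics/wrist4.png",p[:,:,::-1])
for n,z in [("weight_long",.045),("weight_midlong",.045)]:
    for o in outline_of(n,"wrist")[:2]: print(n,round(o["conf"],2),fit("wrist",o["mask"],z))
```

```text
tcp [0.5231 0.0321 0.1493] yaw -175.3 tool cm x -0.08 y -0.07 norm 0.1 turn -0.1
weight_long 0.73 ('mom', array([503.5,  31.2]), array([195.,  43.]), np.float64(4.7), 'rect', array([523.2,  32.9, 207. ,  43.4,   4.7]))
weight_midlong 0.7 ('mom', array([505.2, -55.8]), array([129.,  48.]), np.float64(4.1), 'rect', array([534.2, -52.1, 176.8,  48.9,   5.9]))
```

View pics/wrist4.png

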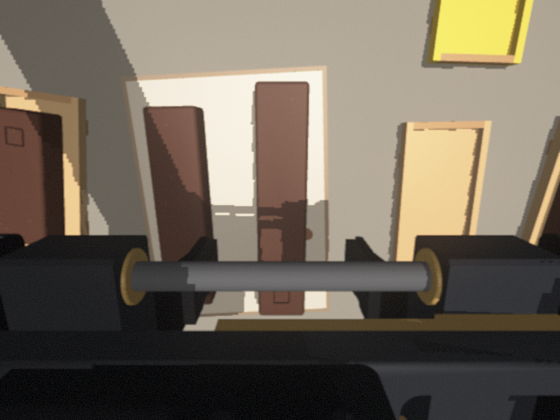

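The long bar sits between the fingers at about (282,190), parallel to the tool, and the midlong is clear at (180,190). I descend and grip.

play_rows:
  rows: [0, 0, 3, 0, 0, 0, 80, 0, 0, 3, 0, 0, 0, 80, 0, 0, 2.5, 0, 0, 0, 80, 0, 0, 1.8, 0, 0, 0, 80, 0, 0, 1, 0, 0, 0, 80]

```text
t: 19.17
tcp_pos: [0.5221, 0.0316, 0.0342]
eef_rot: [180.0, -0.2, -175.2]
contact_force: [-0.2, 0.2, 0.3]
grip_width: 0.804
grasp_force: 0.0
```

play_rows:
  rows: [0, 0, 0.6, 0, 0, 0, 80, 0, 0, 0.25, 0, 0, 0, 80, 0, 0, 0, 0, 0, 0, 80, 0, 0, 0, 0, 0, 0, 80, 0, 0, 0, 0, 0, 0, 40]

```text
t: 19.58
tcp_pos: [0.5242, 0.0308, 0.029]
eef_rot: [-180.0, 0.1, -175.2]
contact_force: [1.1, -0.3, 0.2]
grip_width: 0.772
grasp_force: 0.0
```

play_rows:
  rows: [0, 0, 0, 0, 0, 0, 40, 0, 0, 0, 0, 0, 0, 40, 0, 0, 0, 0, 0, 0, 40, 0, 0, 0, 0, 0, 0, 40, 0, 0, 0, 0, 0, 0, 40]
  squeeze: 45

```text
t: 20.0
tcp_pos: [0.5236, 0.0314, 0.0282]
eef_rot: [180.0, 0.0, -175.2]
contact_force: [-1.1, 2.9, 1.9]
grip_width: 0.502
grasp_force: 45.0
```

play_rows:
  rows: [0, 0, 0, 0, 0, 0, 40, 0, 0, 0, 0, 0, 0, 40]

```text
t: 20.17
tcp_pos: [0.5236, 0.0313, 0.0282]
eef_rot: [180.0, 0.0, -175.2]
contact_force: [-1.2, 2.7, 3.5]
grip_width: 0.502
grasp_force: 45.0
```

play_rows:
  rows: [0, 0, -0.5, 0, 0, 0, 40, 0, 0, -1.5, 0, 0, 0, 40, 0, 0, -3, 0, 0, 0, 40, 0, 0, -3, 0, 0, 0, 40, 0, 0, -1, 0, 0, 0, 40]

```text
t: 20.58
tcp_pos: [0.5251, 0.0311, 0.1221]
eef_rot: [-180.0, 0.2, -175.2]
contact_force: [2.7, 1.7, -6.3]
grip_width: 0.501
grasp_force: 45.0
```

play_rows:
  rows: [0.2, -1.72, 0, 0, 0, 0, 40, 0.39, -3.45, 0, 0, 0, 0, 40, 0.39, -3.45, 0, 0, 0, 0, 40, 0.39, -3.45, 0, 0, 0, 0, 40, 0.39, -3.45, 0, 0, 0, 0, 40]

```text
t: 21.0
tcp_pos: [0.5179, -0.1274, 0.1177]
eef_rot: [-180.0, -0.1, -175.2]
contact_force: [0.9, 0.0, -6.4]
grip_width: 0.503
grasp_force: 45.0
```

play_rows:
  rows: [0.39, -3.45, 0, 0, 0, 0, 40, 0.39, -3.45, 0, 0, 0, 0, 40, 0.39, -3.45, 0, 0, 0, 0, 40, 0.39, -3.45, 0, 0, 0, 0, 40, 0.39, -3.45, 0, 0, 0, 0, 40]

```text
t: 21.42
tcp_pos: [0.5126, -0.3009, 0.1174]
eef_rot: [-180.0, -0.1, -175.3]
contact_force: [1.6, 0.3, -5.6]
grip_width: 0.5
grasp_force: 45.0
```

play_rows:
  rows: [0.2, -1.72, 0, 0, 0, 0, 40, 0, 0, 0, 0, 0, 2, 40, 0, 0, 0, 0, 0, 0, 40, 0, 0, 0, 0, 0, 0, 40]

```text
t: 21.75
tcp_pos: [0.5129, -0.3155, 0.1175]
eef_rot: [179.9, -0.0, -177.2]
contact_force: [0.6, 0.9, -6.6]
grip_width: 0.499
grasp_force: 45.0
```

Run:
```python
from h import *
delta(.5133,-.3156,-177.2)
p,d=camera("wrist");cv2.imwrite("pics/wrist5.png",p[:,:,::-1])
```

```text
tcp [ 0.5129 -0.3155  0.1175] yaw -177.2 tool cm x -0.03 y -0.01 norm 0.0 turn 0.0
```

View pics/wrist5.png

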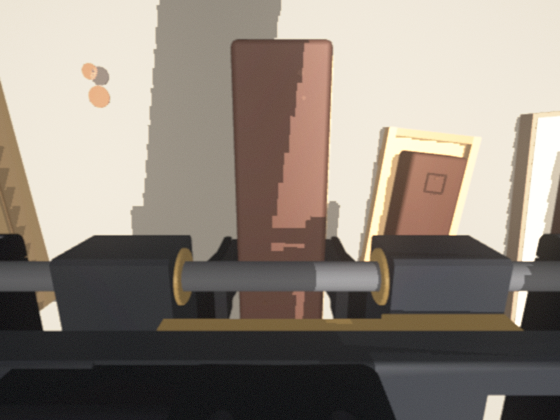

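Run:
```python
from h import *
print(plane("wrist",np.array([[240,42.],[281,42.],[330,42]]),.134))
i=camera_info("wrist")
for x in(.392,.3975):
  X=i["R"]@np.array([x,-.322,.015])+i["t"];print((i["camera_matrix"]@X/X[2])[:2])
```

```text
[[ 0.41162842 -0.33695948  0.134     ]
 [ 0.4107443  -0.3198564   0.134     ]
 [ 0.40968734 -0.29940991  0.134     ]]
[279.22276198  55.82508229]
[278.86605612  63.58010244]
```

The bar hides its box in this view. From the bar end at row 42, it is centred to within 2.5 mm, and a slight shift of 1.5 mm corrects that. I lower it now.

play_rows:
  rows: [0.15, 0, 2, 0, 0, 0, 40, 0, 0, 3, 0, 0, 0, 40, 0, 0, 2.5, 0, 0, 0, 40, 0, 0, 1, 0, 0, 0, 40, 0, 0, 0.5, 0, 0, 0, 40]

```text
t: 22.22
tcp_pos: [0.5109, -0.3148, 0.0263]
eef_rot: [179.9, -0.1, -177.1]
contact_force: [-0.9, -0.1, -5.9]
grip_width: 0.503
grasp_force: 45.0
```

play_rows:
  rows: [0, 0, 0.2, 0, 0, 0, 40, 0, 0, 0.2, 0, 0, 0, 40, 0, 0, 0.1, 0, 0, 0, 40, 0, 0, 0, 0, 0, 0, 40, 0, 0, 0, 0, 0, 0, 40]

```text
t: 22.63
tcp_pos: [0.5123, -0.3165, 0.0239]
eef_rot: [-179.9, 0.1, -177.2]
contact_force: [-0.5, -1.3, -7.0]
grip_width: 0.502
grasp_force: 45.0
```

play_rows:
  rows: [0, 0, 0.08, 0, 0, 0, 40, 0, 0, 0, 0, 0, 0, 40, 0, 0, 0, 0, 0, 0, 40]

```text
t: 22.88
tcp_pos: [0.5118, -0.3163, 0.0223]
eef_rot: [-180.0, 0.0, -177.2]
contact_force: [0.0, 0.2, -6.3]
grip_width: 0.503
grasp_force: 45.0
```

play_rows:
  rows: [0, 0, 0.08, 0, 0, 0, 40, 0, 0, 0, 0, 0, 0, 40, 0, 0, 0, 0, 0, 0, 40]

```text
t: 23.13
tcp_pos: [0.5118, -0.3162, 0.0213]
eef_rot: [180.0, -0.0, -177.2]
contact_force: [-1.0, -0.2, -6.5]
grip_width: 0.5
grasp_force: 45.0
```

play_rows:
  rows: [0, 0, 0.06, 0, 0, 0, 40, 0, 0, 0, 0, 0, 0, 40, 0, 0, 0, 0, 0, 0, 40]

```text
t: 23.38
tcp_pos: [0.5118, -0.3162, 0.0207]
eef_rot: [180.0, -0.0, -177.2]
contact_force: [-0.0, -0.1, -6.7]
grip_width: 0.505
grasp_force: 45.0
```

play_rows:
  rows: [0, 0, 0.06, 0, 0, 0, 40, 0, 0, 0, 0, 0, 0, 40, 0, 0, 0, 0, 0, 0, 40]

```text
t: 23.63
tcp_pos: [0.5119, -0.3162, 0.0203]
eef_rot: [-180.0, 0.0, -177.2]
contact_force: [0.1, -0.2, -4.0]
grip_width: 0.505
grasp_force: 45.0
```

play_rows:
  rows: [0, 0, 0.05, 0, 0, 0, 40, 0, 0, 0, 0, 0, 0, 40, 0, 0, 0, 0, 0, 0, 40]

```text
t: 23.88
tcp_pos: [0.5119, -0.3163, 0.0202]
eef_rot: [-180.0, -0.0, -177.2]
contact_force: [-4.8, 1.8, 5.2]
grip_width: 0.5
grasp_force: 45.0
```

play_rows:
  rows: [0, 0, 0, 0, 0, 0, 75, 0, 0, 0, 0, 0, 0, 75, 0, 0, 0, 0, 0, 0, 75, 0, 0, 0, 0, 0, 0, 75, 0, 0, -1, 0, 0, 0, 75]

```text
t: 24.3
tcp_pos: [0.5108, -0.3158, 0.0284]
eef_rot: [179.9, -0.1, -177.2]
contact_force: [0.9, -0.8, -0.3]
grip_width: 0.729
grasp_force: 0.0
```

play_rows:
  rows: [0, 0, -2, 0, 0, 0, 75, 0, 0, -4, 0, 0, 0, 75, 0, 0, -4, 0, 0, 0, 80, 0, 0, -2, 0, 0, 0, 80, 0, 0, 0, 0, 0, -2.9, 80]

```text
t: 24.72
tcp_pos: [0.5147, -0.3169, 0.1561]
eef_rot: [-179.7, 0.4, -174.3]
contact_force: [1.0, 0.5, -0.8]
grip_width: 0.793
grasp_force: 0.0
```

play_rows:
  rows: [-0.3, 3.7, 0, 0, 0, 0, 80, -0.3, 3.7, 0, 0, 0, 0, 80, -0.3, 3.7, 0, 0, 0, 0, 80, -0.3, 3.7, 0, 0, 0, 0, 80, -0.3, 3.7, 0, 0, 0, 0, 80]

```text
t: 25.13
tcp_pos: [0.5083, -0.1289, 0.1504]
eef_rot: [-180.0, 0.0, -174.3]
contact_force: [1.0, -0.1, -0.5]
grip_width: 0.8
grasp_force: 0.0
```

play_rows:
  rows: [-0.3, 3.7, 0, 0, 0, 0, 80, -0.3, 3.4, 0, 0, 0, 0, 80, 0, 0, 0, 0, 0, 0, 80, 0, 0, 0, 0, 0, 0, 80, 0, 0, 0, 0, 0, 0, 80]

```text
t: 25.55
tcp_pos: [0.5075, -0.0598, 0.1502]
eef_rot: [-180.0, 0.0, -174.3]
contact_force: [0.4, -0.3, 0.1]
grip_width: 0.8
grasp_force: 0.0
```

Run:
```python
from h import *
p,d=camera("wrist");cv2.imwrite("pics/wrist6.png",p[:,:,::-1])
for o in outline_of("weight_midlong","wrist")[:2]: print(round(o["conf"],2),fit("wrist",o["mask"],.045))
delta(.533,-.056,-174.3)
```

```text
0.71 ('mom', array([515. , -58.8]), array([168.,  43.]), np.float64(5.9), 'rect', array([530.1, -57.2, 170.2,  44.7,   5.6]))
tcp [ 0.5074 -0.0608  0.1498] yaw -174.4 tool cm x -2.59 y 0.23 norm 2.6 turn -0.1
```

View pics/wrist6.png

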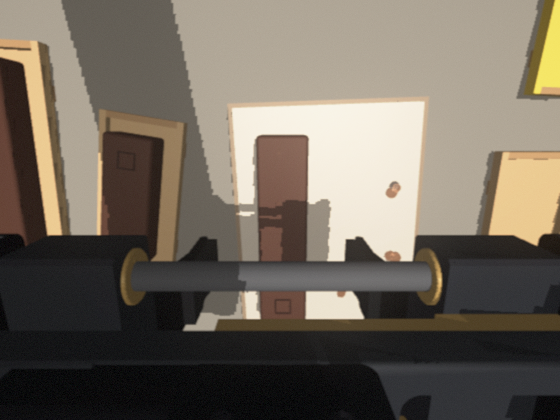

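The midlong is at (282,220), between the fingers; the tool needs 2.6 cm along the bar before I descend.

play_rows:
  rows: [-2.6, 0.2, 0, 0, 0, 0, 80, 0, 0, 0, 0, 0, 0, 80, 0, 0, 3, 0, 0, 0, 80, 0, 0, 3, 0, 0, 0, 80, 0, 0, 2.5, 0, 0, 0, 80]

```text
t: 26.07
tcp_pos: [0.5327, -0.0561, 0.0629]
eef_rot: [180.0, -0.0, -174.4]
contact_force: [-0.4, 0.5, 0.2]
grip_width: 0.805
grasp_force: 0.0
```

play_rows:
  rows: [0, 0, 1.8, 0, 0, 0, 80, 0, 0, 1, 0, 0, 0, 80, 0, 0, 0.6, 0, 0, 0, 80, 0, 0, 0.3, 0, 0, 0, 80, 0, 0, 0, 0, 0, 0, 80]

```text
t: 26.48
tcp_pos: [0.5333, -0.0552, 0.0279]
eef_rot: [180.0, 0.0, -174.3]
contact_force: [0.2, 0.1, 0.8]
grip_width: 0.799
grasp_force: 0.0
```

play_rows:
  rows: [0, 0, 0, 0, 0, 0, 80, 0, 0, 0, 0, 0, 0, 40, 0, 0, 0, 0, 0, 0, 40, 0, 0, 0, 0, 0, 0, 40, 0, 0, 0, 0, 0, 0, 40]

```text
t: 26.9
tcp_pos: [0.5333, -0.0549, 0.028]
eef_rot: [-180.0, 0.0, -174.3]
contact_force: [0.1, 0.4, 0.5]
grip_width: 0.582
grasp_force: 0.0
```

play_rows:
  rows: [0, 0, 0, 0, 0, 0, 40, 0, 0, 0, 0, 0, 0, 40, 0, 0, 0, 0, 0, 0, 40, 0, 0, 0, 0, 0, 0, 40]

```text
t: 27.23
tcp_pos: [0.5332, -0.0551, 0.0279]
eef_rot: [-180.0, 0.0, -174.3]
contact_force: [-1.0, -1.5, 4.8]
grip_width: 0.501
grasp_force: 45.0
```

play_rows:
  rows: [0, 0, -0.5, 0, 0, 0, 40, 0, 0, -1.5, 0, 0, 0, 40, 0, 0, -3, 0, 0, 0, 40, 0, 0, -3, 0, 0, 0, 40, 0, 0, -1, 0, 0, 0, 40]

```text
t: 27.65
tcp_pos: [0.5348, -0.0539, 0.1221]
eef_rot: [-180.0, 0.2, -174.3]
contact_force: [1.5, 0.7, -3.8]
grip_width: 0.504
grasp_force: 45.0
```

play_rows:
  rows: [-0.25, 1.71, 0, 0, 0, 0, 40, -0.49, 3.42, 0, 0, 0, 0, 40, -0.49, 3.42, 0, 0, 0, 0, 40, -0.49, 3.42, 0, 0, 0, 0, 40, -0.49, 3.42, 0, 0, 0, 0, 40]

```text
t: 28.07
tcp_pos: [0.5392, 0.1018, 0.1176]
eef_rot: [-180.0, -0.0, -174.3]
contact_force: [0.1, 0.5, -4.0]
grip_width: 0.499
grasp_force: 45.0
```

play_rows:
  rows: [-0.49, 3.42, 0, 0, 0, 0, 40, -0.49, 3.42, 0, 0, 0, 0, 40, -0.25, 1.71, 0, 0, 0, 0, 40, 0, 0, 0, 0, 0, 0, 40, 0, 0, 0, 0, 0, 0, 40]

```text
t: 28.48
tcp_pos: [0.5427, 0.1883, 0.1175]
eef_rot: [180.0, -0.0, -174.1]
contact_force: [0.2, 0.0, -4.4]
grip_width: 0.502
grasp_force: 45.0
```

Run:
```python
from h import *
p,d=camera("wrist");cv2.imwrite("pics/wrist7.png",p[:,:,::-1]);W=world("wrist",d)
col=W[:,281];k=[r for r in range(20,230) if .125<col[r,2]<.145];print(k[0],col[k[0]])
delta(.5435,.1867,-174.2)
```

```text
80 [0.45540637 0.17827808 0.13095473]
tcp [0.5431 0.1866 0.1173] yaw -174.3 tool cm x -0.04 y 0.00 norm 0.0 turn -0.1
```

View pics/wrist7.png

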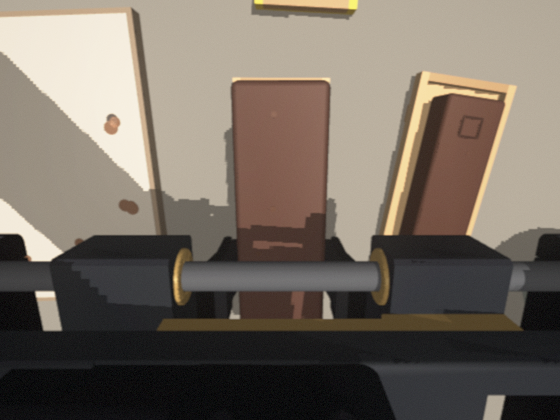

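The bar covers its box squarely, with its end at row 80 and the box rim just above. The computed centre is within 1 mm of the box, so I lower it.

play_rows:
  rows: [0, 0, 2, 0, 0, 0, 40, 0, 0, 3, 0, 0, 0, 40, 0, 0, 2.5, 0, 0, 0, 40, 0, 0, 1, 0, 0, 0, 40, 0, 0, 0.5, 0, 0, 0, 40]

```text
t: 28.95
tcp_pos: [0.5426, 0.1848, 0.0259]
eef_rot: [-179.9, -0.2, -174.4]
contact_force: [0.3, -0.1, -4.8]
grip_width: 0.498
grasp_force: 45.0
```

play_rows:
  rows: [0, 0, 0.2, 0, 0, 0, 40, 0, 0, 0.2, 0, 0, 0, 40, 0, 0, 0.1, 0, 0, 0, 40, 0, 0, 0, 0, 0, 0, 40, 0, 0, 0, 0, 0, 0, 40]

```text
t: 29.37
tcp_pos: [0.544, 0.1869, 0.0235]
eef_rot: [180.0, 0.1, -174.3]
contact_force: [-0.6, -0.0, -3.2]
grip_width: 0.5
grasp_force: 45.0
```

play_rows:
  rows: [0, 0, 0.1, 0, 0, 0, 40, 0, 0, 0, 0, 0, 0, 40, 0, 0, 0, 0, 0, 0, 40]

```text
t: 29.62
tcp_pos: [0.5436, 0.1868, 0.0218]
eef_rot: [-180.0, 0.0, -174.3]
contact_force: [0.6, 0.7, -3.7]
grip_width: 0.499
grasp_force: 45.0
```

play_rows:
  rows: [0, 0, 0.06, 0, 0, 0, 40, 0, 0, 0, 0, 0, 0, 40, 0, 0, 0, 0, 0, 0, 40]

```text
t: 29.87
tcp_pos: [0.5435, 0.1868, 0.021]
eef_rot: [180.0, -0.0, -174.3]
contact_force: [0.8, 0.2, -4.6]
grip_width: 0.5
grasp_force: 45.0
```

play_rows:
  rows: [0, 0, 0.06, 0, 0, 0, 40, 0, 0, 0, 0, 0, 0, 40, 0, 0, 0, 0, 0, 0, 40]

```text
t: 30.12
tcp_pos: [0.5435, 0.1868, 0.0204]
eef_rot: [180.0, -0.0, -174.3]
contact_force: [-0.4, 1.1, -4.3]
grip_width: 0.5
grasp_force: 45.0
```

play_rows:
  rows: [0, 0, 0.06, 0, 0, 0, 40, 0, 0, 0, 0, 0, 0, 40, 0, 0, 0, 0, 0, 0, 40]

```text
t: 30.37
tcp_pos: [0.5436, 0.1868, 0.0199]
eef_rot: [180.0, 0.0, -174.3]
contact_force: [-0.7, -0.0, -2.9]
grip_width: 0.501
grasp_force: 45.0
```

play_rows:
  rows: [0, 0, 0.05, 0, 0, 0, 40, 0, 0, 0, 0, 0, 0, 40, 0, 0, 0, 0, 0, 0, 40]

```text
t: 30.62
tcp_pos: [0.5436, 0.1868, 0.0199]
eef_rot: [-180.0, 0.0, -174.3]
contact_force: [-3.3, -2.8, 4.8]
grip_width: 0.502
grasp_force: 45.0
```

play_rows:
  rows: [0, 0, 0, 0, 0, 0, 75, 0, 0, 0, 0, 0, 0, 75, 0, 0, 0, 0, 0, 0, 75, 0, 0, 0, 0, 0, 0, 75, 0, 0, -1, 0, 0, 0, 75]

```text
t: 31.03
tcp_pos: [0.5426, 0.1863, 0.0282]
eef_rot: [-180.0, -0.1, -174.3]
contact_force: [-0.1, -0.3, -1.0]
grip_width: 0.727
grasp_force: 0.0
```

play_rows:
  rows: [0, 0, -2, 0, 0, 0, 75, 0, 0, -4, 0, 0, 0, 75, 0, 0, -4, 0, 0, 0, 80, 0, 0, -4, 0, 0, 0, 80, 0, 0, -2, 0, 0, 0, 80]

```text
t: 31.45
tcp_pos: [0.5446, 0.1883, 0.1949]
eef_rot: [179.9, 0.3, -174.3]
contact_force: [0.5, 0.0, -0.8]
grip_width: 0.79
grasp_force: 0.0
```

play_rows:
  rows: [0, -4, 0, 0, 0, 0, 80, 0, -4, 0, 0, 0, 0, 80, 0, -4, 0, 0, 0, 0, 80, 0, -4, 0, 0, 0, 0, 80, 0, -3, 0, 0, 0, 0, 80]

```text
t: 31.87
tcp_pos: [0.5624, -0.006, 0.1901]
eef_rot: [-179.9, 0.0, -174.4]
contact_force: [0.5, 0.4, -1.0]
grip_width: 0.798
grasp_force: 0.0
```

play_rows:
  rows: [0, 0, 0, 0, 0, 0, 80, 0, 0, 0, 0, 0, 0, 80, 0, 0, 0, 0, 0, 0, 80]

```text
t: 32.12
tcp_pos: [0.5623, -0.0013, 0.1899]
eef_rot: [180.0, 0.0, -174.3]
contact_force: [0.9, -0.2, -0.2]
grip_width: 0.798
grasp_force: 0.0
```

Run:
```python
from h import *
p,d=camera("top");W=world("top",d)
cv2.imwrite("pics/top3.png",cv2.resize(p[90:320,140:460,::-1],None,fx=2.5,fy=2.5,interpolation=cv2.INTER_CUBIC))
q=p.astype(int);sub=np.zeros(p.shape[:2],bool);sub[160:255,195:275]=1;sub[160:255,358:428]=1
m=((q.max(-1)<130)&sub).astype(np.uint8);m=cv2.morphologyEx(m,cv2.MORPH_OPEN,np.ones((3,3)))
n,l,s,c=cv2.connectedComponentsWithStats(m)
for k in range(1,n):
    if s[k,4]>200: print(np.round(c[k]),fit("top",l==k,.037),np.percentile(W[l==k][:,2],[10,50,90]).round(4))
for n in("tea_bowl","tea_cup"):
    for o in outline_of(n,"top")[:1]: print(n,rect(W[o["mask"]&(d>0)]))
```

```text
[254. 202.] ('mom', array([545.9, 182.3]), array([174.,  42.]), np.float64(5.8), 'rect', array([546.5, 182.2, 175.1,  42.8,   5.6])) [0.0322 0.0373 0.0411]
[371. 223.] ('mom', array([ 475.6, -188.9]), array([235.,  89.]), np.float64(9.4), 'rect', array([ 504.2, -208.2,  254.8,  119.3,   -1.5])) [0.036  0.6427 0.6616]
[410. 211.] ('mom', array([ 512.6, -314.1]), array([202.,  47.]), np.float64(2.7), 'rect', array([ 513.4, -314.1,  202.6,   46.9,    2.7])) [0.032  0.0372 0.0414]
[212. 213.] ('mom', array([512.4, 313.2]), array([142.,  45.]), np.float64(-1.6), 'rect', array([512.4, 313.2, 140.6,  44.9,  -1.5])) [0.0295 0.0369 0.0418]
tea_bowl [595.8 454.2 136.4 117.9   5.1]
tea_cup [782.5 -28.5  69.3  67.2   1. ]
```

View pics/top3.png

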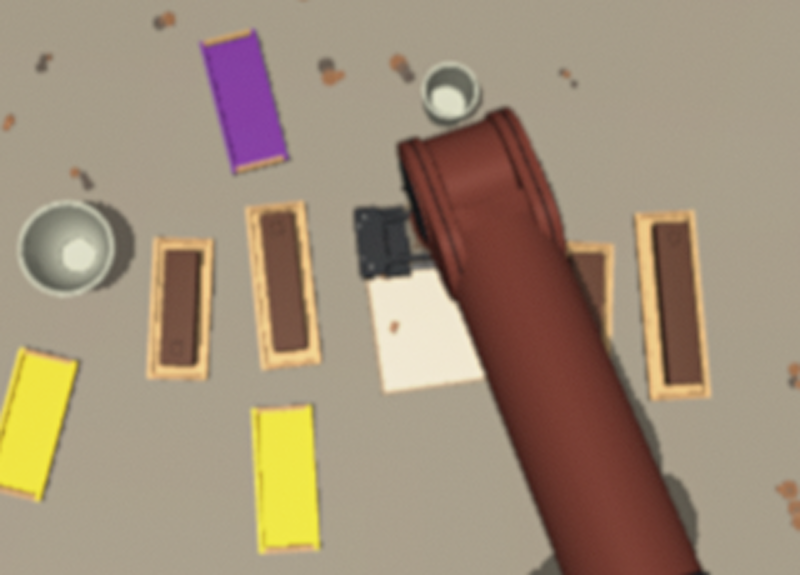

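The bars lie inside their bases, with tops at z ≈ 37 mm, which is flat on the floor. In the crop they are at (180,308), (285,282), (592,285) and (680,300); the arm partly hides the short one, but the earlier wrist pictures showed it flat. The bowl and cup are where they were, so I hand in.

```bash
python3 -c "
from workcell import *
print(job_done())"
```

```text
the job is handed in; nothing more can be done
None
```

All four paperweights were set down and released in the bases made for their lengths, the bowl and cup were left where they stood, and the job was handed in at about 32 s.

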